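# Reset the gas burner, refit its valve knob and hold the valve open

## Task

The table-top gas burner has tripped and its valve knob has come off. First twist the spring-return reset knob on the burner's control ledge clockwise to its stop and let go so that it springs back; then pick up the loose pointer knob, turn it so that its D-shaped bore matches the flat of the bare valve shaft, push it fully onto the shaft and press the valve down to the end of its travel. Finish in that state, with the fingers still gripping the knob and holding the valve pressed right down, and leave the sauce bowl and the salt shaker where they stand.

Things in the scene. Friction and masses are not known exactly. Their poses are not given: they have to be found in the camera images.
- burner: Table-top gas burner, fixed: low steel case 220 deep (x) x 320 wide (y) x 65 mm high. Its round black burner head and pan support rise 24 mm above the case top. Origin: centre of the underside, on the worktop; +x to its back. On its level front ledge, 75 mm in front of the origin and 85 mm to either side, stand the reset knob and the bare valve shaft; either may be on the left.
- reset_grip (a point): Middle of the grip bar of the reset knob: a black bar with blunt ends, 40 long x 12 wide x 24 mm high (pinch it across the 12 mm), on a black disc 40 mm across, 10 mm high. The point is on the vertical turning axis, 27 mm above the ledge, 12 mm below the bar's top and 12 mm above its foot. x along the bar, z up; turns with the knob.
- reset_knob (a joint): Angle of the reset knob, rad: 0 at rest, grows as it is turned clockwise seen from above, hard stop at 1.05 (60 degrees). A spring of about 0.02 N m at rest and 0.13 N m at the stop turns it back to 0 when it is let go.
- shaft_tip (a point): Top end of the bare valve shaft, on its axis, 28 mm above the ledge: upright steel D-shaft 16 mm in diameter, one flat 4 mm from the axis on its +x side, 16 mm long above a 20 mm collar, top 2.5 mm tapered. A round aluminium bezel (50 mm) surrounds it; a small rib just outside the bezel lies on the flat's side. +x points out of the flat, z up. It cannot turn; it moves down on a spring.
- valve (a joint): How far the valve shaft is pressed down, m: 0 at rest, 0.005 at the end of its travel. The spring pushes back with 4 N at rest and 8 N at the end.
- knob_center (a point): Centre of the loose black pointer knob, on its axis, 21 mm above its underside; it stands upright. Round skirt 54 mm across, 18 mm high; on it a grip bar 16 mm wide, 24 mm high (top at 42 mm), sides parallel from 18 mm behind the axis to 14 mm ahead, then narrowing to a nose with a white line that ends 34 mm ahead. +x along the nose, z up. Seated, the point is 6 mm above shaft_tip.
- knob: The same loose knob, 0.04 to 0.09 kg; origin on its axis at the underside, axes as knob_center. A D-shaped bore (17.8 mm in diameter, 15 mm deep, open below) runs up its axis; the bore's flat is on the nose's side (+x), 4.8 mm from the axis, so the nose must point the way the shaft's flat faces (within about 0.1 rad to go on).
- bowl: Bystander: small black sauce bowl, 76 mm across and 30 mm high, standing loose; origin at the centre of its underside.
- shaker: Bystander: salt shaker, 44 mm across and 90 mm high, standing loose; origin at the centre of its underside.

How it is judged:
By the outcome, as a careful person would: the job done as asked, in the order asked, and still so for the second after the job is handed in, while the arm keeps its last pose, push and grip.
It also fails if it takes over 62 s, if anything falls off the work surface, if the arm or the gripper's body presses on something with over 40 N, if the wrist force passes 120 N, or if a joint passes its speed limit or range.

## Robot

A 6-joint arm with a two-finger parallel gripper is mounted at the origin on a cart in front of the work surface, level with it; the furniture and walls round the work are solid. World frame = base frame: x ahead of the robot, y to its left, z up, the work surface at z = 0. Lengths are in m, angles in rad, forces in N, time in s.
With the tool pointing down it reaches from about 0.3 to 0.775 m from the base axis. Payload 14.6 kg.
Tool frame: the origin (TCP) lies between the finger pads; the fingertips stand 22 mm ahead of it and the grasp point (between the pads) lies 3 mm ahead of it (ctrl.tip_reach is the distance from the TCP to the fingertips, in m); z points along the fingers, y is the direction in which the jaws open and shut (so a half turn about z gives the same grasp; the last joint's range is limited). The gripper opens to 94 mm and grips with 3 to 60 N. Pads are 16 mm wide; open, the fingers measure 119 mm over their backs; the gripper's body (75 mm by 177 mm) begins 78 mm behind the grasp point.
Start: joints at [1.271, 0.3, 1.521, -0, 1.321, -0.067], TCP at [0.127, 0.535, 0.227] pointing down, gripper open.
Joint ranges: [-3.03, 3.03], [-0.79, 2.21], [0.23, 2.52], [-1.04, 4.18], [0, 3.07], [-2.55, 2.55]. Speed limits (rad/s): [2.22, 2.22, 2.57, 3.14, 3.14, 3.14].

## Interface

Orientations are given as [roll, pitch, yaw] about the fixed x, y, z axes, in that order (R = Rz(yaw) Ry(pitch) Rx(roll)).
In Python, from station import ctrl gives the robot as it stands. The module is installed in compiled form; this text tells all that it offers.
- The arm moves only by the shell command python3 -m creep 'ROWS' [OPENING] [FORCE]. ROWS is a JSON object of lists of equal length, an entry for each row: "xyz": the shift along the tool's x, y, z in mm, a list of three; "spin": the turn about the tool's z in rad. In form: {"xyz": [[tx, ty, tz], ...], "spin": [spin, ...]}. A call has 1 to 5 rows; each row shifts and turns the commanded pose from where the row before left it, along the tool's axes as they then stand; what a row does not reach is not made up. A row lasts 1/8 s, in which the tool goes at most 62.5 mm and 10.7 degrees, less where a joint would pass 70% of its speed; a pose out of reach is approached as far as the arm can. A call with a gripper value outside its range is refused whole. OPENING is the finger opening in mm, from 0 to 94, set as the call begins (- or left out, the last holds). The fingers move at their own pace and stop on an object; FORCE is the grip in N (left out, the last holds). Time passes only in rows, so rows that do not move let the fingers close. It gives the time, the measured TCP pose, the force and the opening at its end, in the units of the state.
- ctrl.get_obs(): the state, without advancing time (a new reading comes with each control period).
- ctrl.camera(name): name is "side" or "top" or "wrist"; returns the picture (420x560x3 uint8, red, green, blue); there is no depth.
- ctrl.camera_model(name): a dict with "fx", "fy", "cx", "cy" (pixels), "k1" (the pictures are not rectified: a ray, as slopes to the right and down, at radius r is drawn at 1 + k1 r^2 times it, then the intrinsics apply), "R" (3x3) and "t" (3): a world point X has camera coordinates R X + t. Camera axes: x right, y down, z forward; pixel columns grow to the right and rows downward; lengths in m; the calibration is good to about 2 mm. A picture is of the moment at which its call begins: read the wrist's pose just before it. camera_model takes no time and is no camera call; for the wrist camera it gives the pose at the moment of the call.
- ctrl.hand_in(): hands the job in, once; it reports no verdict.
The state is a dict: "time_s": time; "qpos": joint angles; "joint_vel": joint speeds; "tau": joint torques, N m; "ee_pos": TCP position; "eef_rot": TCP orientation; "force": force on the tool from outside, world axes, zero at the start; "moment": the same for the moment, N m; "grip_width": finger opening in m.
Only numpy, scipy, OpenCV 4.12 (cv2) and the standard library are available. Lean on these libraries where they do the work, as an engineer would, in place of code of your own. Each camera call takes 0.05 s, during which the arm holds its last target.

## Working session

There is one attempt and no reset: what is moved stays moved. The work goes in short steps, Python scripts to look and compute and a shell command to move; the robot and the scene stay as the last step left them, time stands still between calls to the robot, and variables do not carry over. Pictures are saved under pics/ and viewed, and the job is handed in when it is done.

```bash
mkdir -p pics
python3 - <<'E'
from station import ctrl
import cv2
o=ctrl.get_obs();print(o['time_s'],o['ee_pos'],o['eef_rot'],o['force'],o['grip_width'],ctrl.tip_reach)
for n in("top","side","wrist"):
    m=ctrl.camera_model(n);print(n,m)
    cv2.imwrite(f"pics/{n}0.png",ctrl.camera(n)[:,:,::-1])
E
```

```text
0.0 [0.12682509 0.53492253 0.22688487] [-3.14041339e+00 -8.17210000e-05  2.90877093e+00] [ 0.01186828 -0.57056179  0.26369141] 0.09395505468726538 0.022
top {'fx': 452.70206450592, 'fy': 452.70206450592, 'cx': 275.90566355322, 'cy': 202.62599926998635, 'k1': 0.01887776422295775, 'R': array([[ 0.0186906 , -0.99977768, -0.00975971],
       [-0.99751876, -0.01798392, -0.06806546],
       [ 0.06787481,  0.01100768, -0.99763312]]), 't': array([0.05297201, 0.52300493, 1.1326421 ])}
side {'fx': 405.8767450464653, 'fy': 405.8767450464653, 'cx': 283.0742601826554, 'cy': 213.24917197400802, 'k1': -0.008055956070472516, 'R': array([[ 0.84920858, -0.52786572,  0.01423307],
       [-0.28704539, -0.4840749 , -0.82660537],
       [ 0.44322651,  0.69787483, -0.56260198]]), 't': array([-0.43634   ,  0.25779578,  0.72084272])}
wrist {'fx': 309.9496053544695, 'fy': 309.9496053544695, 'cx': 283.9807203470587, 'cy': 203.83488086756623, 'k1': -0.03519400818786818, 'R': array([[ 2.30786407e-01,  9.73004120e-01, -7.85851827e-04],
       [ 9.33804096e-01, -2.21261487e-01,  2.81164124e-01],
       [ 2.73399972e-01, -6.56226895e-02, -9.59659376e-01]]), 't': array([-0.54855126, -0.02813488,  0.39288562])}
```

View pics/top0.png

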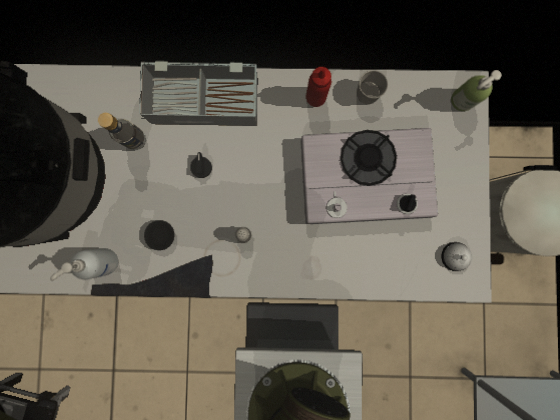

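View pics/side0.png

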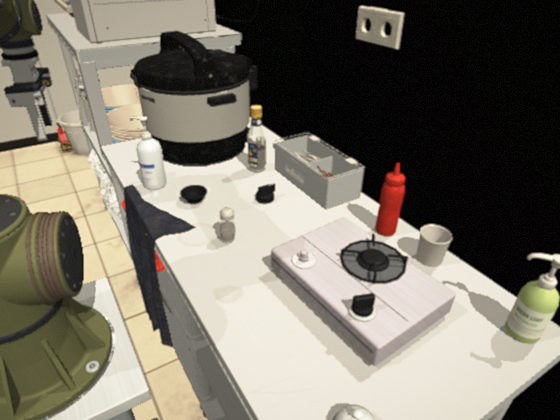

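View pics/wrist0.png

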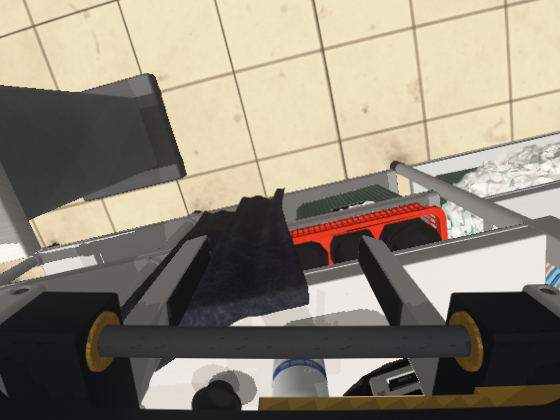

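```bash
cat > h.py <<'E'
import numpy as np,cv2
from station import ctrl
def ray(n,u,v,m=None):
    m=m or ctrl.camera_model(n)
    K=np.array([[m['fx'],0,m['cx']],[0,m['fy'],m['cy']],[0,0,1]])
    s=cv2.undistortPoints(np.array([[[u,v]]],float),K,np.array([m['k1'],0,0,0,0]))[0,0]
    R=np.array(m['R']);c=-R.T@m['t'];return c,R.T@np.array([s[0],s[1],1])
def atz(n,u,v,z,m=None):
    c,d=ray(n,u,v,m);return c+d*(z-c[2])/d[2]
def proj(n,X,m=None):
    m=m or ctrl.camera_model(n)
    p=np.array(m['R'])@X+m['t'];s=p[:2]/p[2];s=s*(1+m['k1']*(s@s))
    return np.array([m['fx']*s[0]+m['cx'],m['fy']*s[1]+m['cy']])
def tri(a,b):
    (c,d),(e,f)=a,b
    d=d/np.linalg.norm(d);f=f/np.linalg.norm(f)
    s=np.linalg.lstsq(np.c_[d,-f],e-c,rcond=None)[0]
    p,q=c+s[0]*d,e+s[1]*f
    return (p+q)/2,np.linalg.norm(p-q)
def crop(src,dst,x0,y0,w,h,k):
    im=cv2.imread(src) if isinstance(src,str) else src[:,:,::-1]
    cv2.imwrite(dst,cv2.resize(im[y0:y0+h,x0:x0+w],None,fx=k,fy=k,interpolation=cv2.INTER_CUBIC))
E
python3 - <<'E'
from h import *
crop("pics/top0.png","pics/t1.png",295,120,150,110,5)
crop("pics/top0.png","pics/t2.png",130,140,130,120,5)
crop("pics/side0.png","pics/s1.png",260,210,200,150,4)
crop("pics/side0.png","pics/s2.png",170,160,120,90,6)
E
```

```text
(no output)
```

View pics/t1.png

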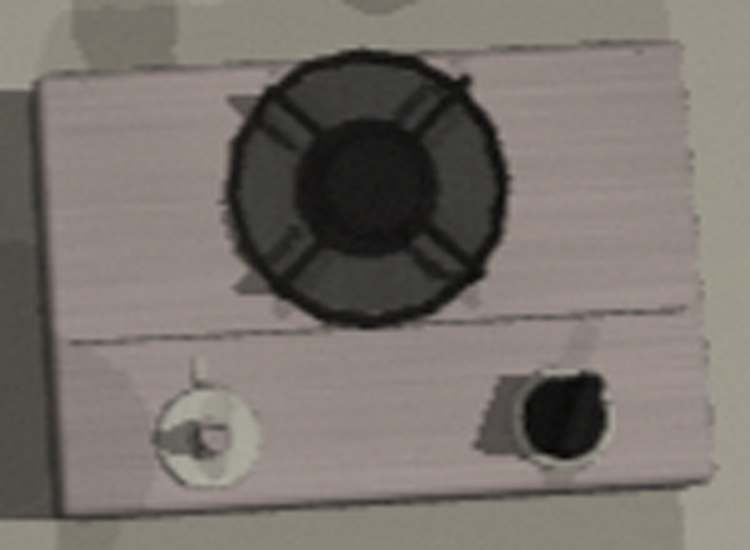

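View pics/t2.png

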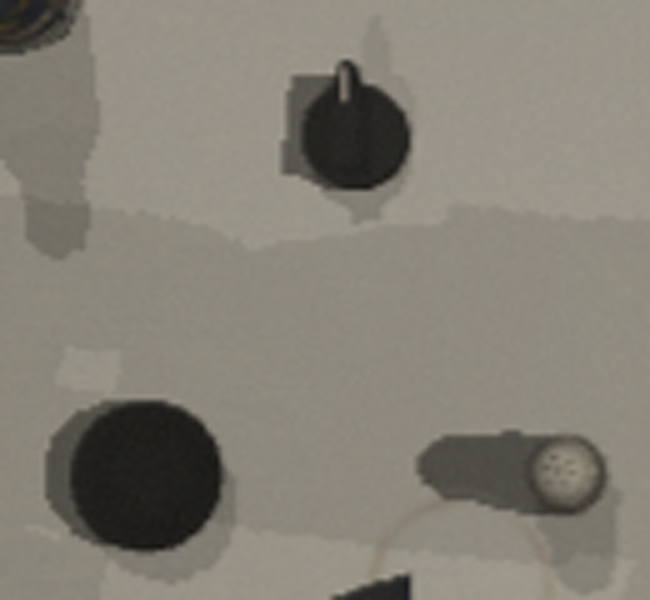

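View pics/s1.png

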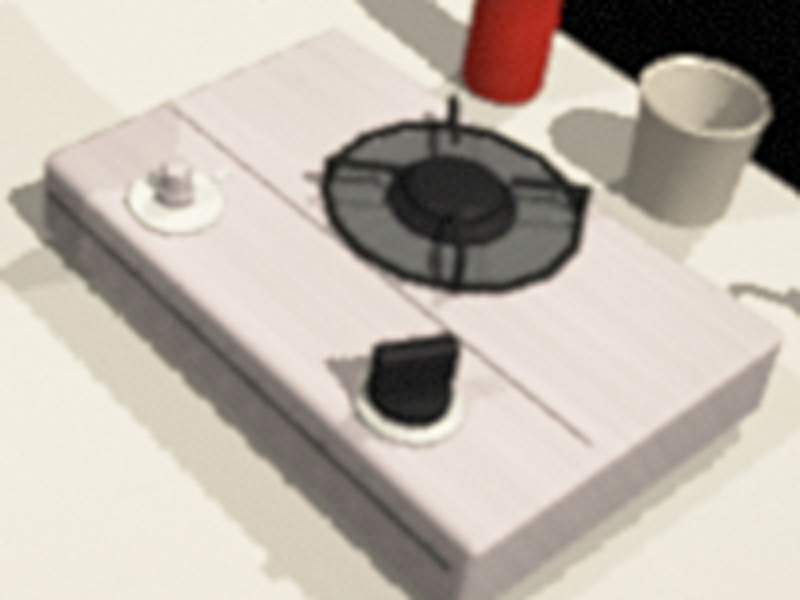

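View pics/s2.png

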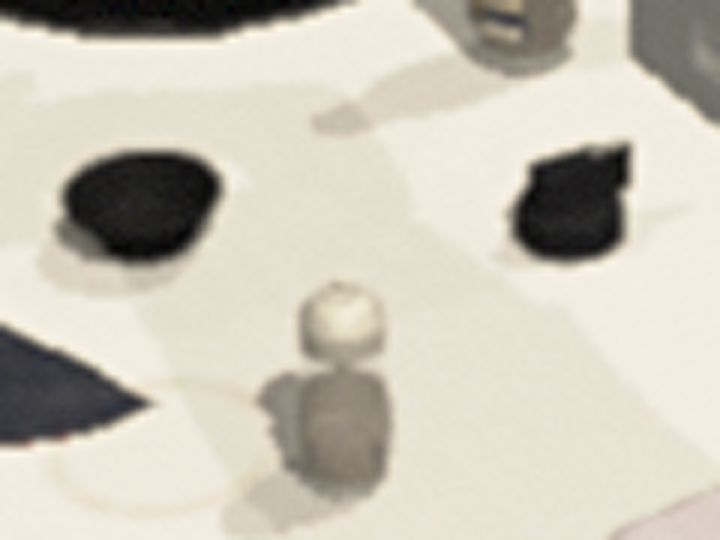

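Run:
```python
from h import *
T=lambda u,v:(295+u/5,120+v/5)
def p(l,uv,z,n="top"): X=atz(n,*uv,z);print(l,X.round(4));return X
p("corners FL",T(62,516),.065);p("BL",T(40,80),.065);p("BR",T(683,45),.065);p("FR",T(710,480),.065)
a=p("shaft tip",T(216,437),.093);b=p("bezel",T(208,438),.067);r=p("rib",T(198,370),.067)
p("reset disc",T(565,420),.075);p("reset bar nose",T(594,382),.104);p("reset bar tail",T(545,447),.104)
T2=lambda u,v:(130+u/5,140+v/5)
k=p("knob skirt",T2(356,137),.018);q=p("nose end",T2(345,62),.042);q2=p("line start",T2(344,100),.042)
p("bowl",T2(146,476),.03);p("shaker top",T2(566,472),.088)
S=lambda u,v:(260+u/4,210+v/4)
S2=lambda u,v:(170+u/6,160+v/6)
print("tip tri",tri(ray("top",*T(216,437)),ray("side",*S(177,165))))
print("resetend",p("s",S(455,340),.104,"side"),p("s2",S(376,347),.104,"side"))
print("nose tri",p("nose",S2(628,146),.042,"side"),p("tail",S2(533,165),.042,"side"))
```

```text
corners FL [ 0.4701 -0.0154  0.065 ]
BL [ 0.6842 -0.0015  0.065 ]
BR [ 0.7064 -0.316   0.065 ]
FR [ 0.4934 -0.3282  0.065 ]
shaft tip [ 0.5082 -0.0861  0.093 ]
bezel [ 0.5092 -0.0855  0.067 ]
rib [ 0.5422 -0.0804  0.067 ]
reset disc [ 0.5205 -0.2557  0.075 ]
reset bar nose [ 0.5365 -0.2611  0.104 ]
reset bar tail [ 0.5056 -0.2383  0.104 ]
knob skirt [0.6088 0.2553 0.018 ]
nose end [0.6432 0.2577 0.042 ]
line start [0.6239 0.2576 0.042 ]
bowl [0.4341 0.3534 0.03  ]
shaker top [0.4401 0.1381 0.088 ]
tip tri (array([ 0.50886513, -0.08668657,  0.09132495]), np.float64(0.0013870755737303343))
s [ 0.5377 -0.2626  0.104 ]
s2 [ 0.5049 -0.2477  0.104 ]
resetend [ 0.53771024 -0.26260418  0.104     ] [ 0.50493001 -0.24774779  0.104     ]
nose [0.6409 0.251  0.042 ]
tail [0.5935 0.2584 0.042 ]
nose tri [0.64091949 0.25098908 0.042     ] [0.59350672 0.25838919 0.042     ]
```

```bash
cat >> h.py <<'E'
from scipy.spatial.transform import Rotation as Ro
def tool():
    o=ctrl.get_obs();return np.array(o['ee_pos']),Ro.from_euler('xyz',o['eef_rot']).as_matrix(),o
def go(X,yaw=None):
    p,R,o=tool();print("t",round(o['time_s'],2),"tool shift mm",(R.T@(np.array(X)-p)*1000).round(1),"rpy",np.round(o['eef_rot'],4), end=' ')
    if yaw is not None: print("spin",round((o['eef_rot'][2]-yaw+np.pi)%(2*np.pi)-np.pi,3))
    else: print()
def campose():
    p,R,o=tool();m=ctrl.camera_model("wrist");c=-np.array(m['R']).T@m['t']
    print("cam in tool mm",(R.T@(c-p)*1000).round(1));print("cam axes in tool",(R.T@np.array(m['R']).T).round(3))
E
python3 - <<'E'
from h import *
campose(); go([.40,-.17,.25],2.62)
E
```

```text
cam in tool mm [  83.4   -1.1 -157.6]
cam axes in tool [[-0.    -0.96  -0.281]
 [ 1.    -0.     0.   ]
 [-0.    -0.281  0.96 ]]
t 0.15 tool shift mm [-428.4 -623.   -22.5] rpy [-3.1407e+00 -1.0000e-04  2.9088e+00] spin 0.289
```

Run:
```python
from h import *
go([.45,-.18,.25],2.62)
```

```text
t 0.15 tool shift mm [-479.4 -621.2  -22.5] rpy [-3.1407e+00 -1.0000e-04  2.9088e+00] spin 0.289
```

```bash
python3 -m creep '{"xyz":[[-32,-41,-2],[-32,-41,-2],[-32,-41,-2],[-32,-41,-2],[-32,-41,-2]],"spin":[0,0,0,0,0]}'
python3 -m creep '{"xyz":[[-32,-41,-2],[-32,-41,-2],[-32,-41,-2],[-32,-41,-2],[-32,-41,-2]],"spin":[0,0,0,0,0]}'
python3 -m creep '{"xyz":[[-32,-41,-2],[-32,-41,0],[-32,-41,0],[-32,-41,0],[-32,-41,0]],"spin":[0,0,0,0,0]}'
python3 -m creep '{"xyz":[[0,0,0],[0,0,0],[0,0,0]],"spin":[0.15,0.14,0]}'
python3 - <<'E'
from h import *
go([.45,-.18,.25],2.62)
print(ctrl.get_obs()['force'])
m=ctrl.camera_model("wrist");im=ctrl.camera("wrist");cv2.imwrite("pics/w1.png",im[:,:,::-1])
np.save("w1.npy",m,allow_pickle=True)
E
```

```text
time_s: 0.78
ee_pos: [0.2356, 0.2972, 0.2375]
eef_rot: [3.142, 0.0, 2.909]
force: [0.1, 0.7, 0.3]
grip_width: 0.094
time_s: 1.4
ee_pos: [0.344, 0.0607, 0.2476]
eef_rot: [3.141, 0.001, 2.909]
force: [0.9, 0.4, 0.2]
grip_width: 0.094
time_s: 2.02
ee_pos: [0.4524, -0.1758, 0.2493]
eef_rot: [3.142, -0.0, 2.908]
force: [0.2, 0.5, 0.5]
grip_width: 0.0937
time_s: 2.4
ee_pos: [0.452, -0.174, 0.2492]
eef_rot: [-3.142, -0.0, 2.62]
force: [-0.0, -0.1, -0.2]
grip_width: 0.0939
t 2.4 tool shift mm [-1.3 -6.2 -0.8] rpy [-3.1416e+00 -5.0000e-04  2.6195e+00] spin -0.0
[-0.04097665 -0.14631208 -0.17460114]
```

View pics/w1.png

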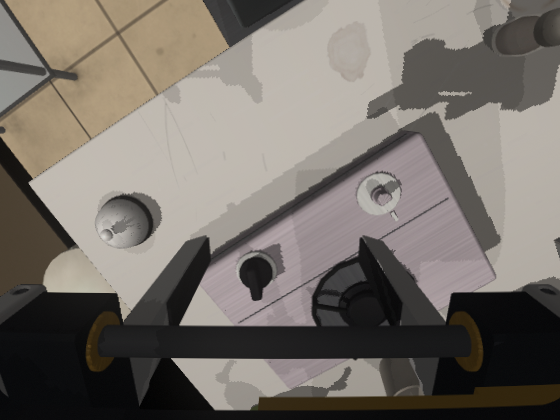

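Both the reset knob (~256,275) and the shaft (~380,195) are visible between the fingers. I'll enlarge the view.

Run:
```python
from h import *
crop("pics/w1.png","pics/w1a.png",225,240,75,65,8)
crop("pics/w1.png","pics/w1b.png",345,160,75,70,8)
```

```text
(no output)
```

View pics/w1a.png

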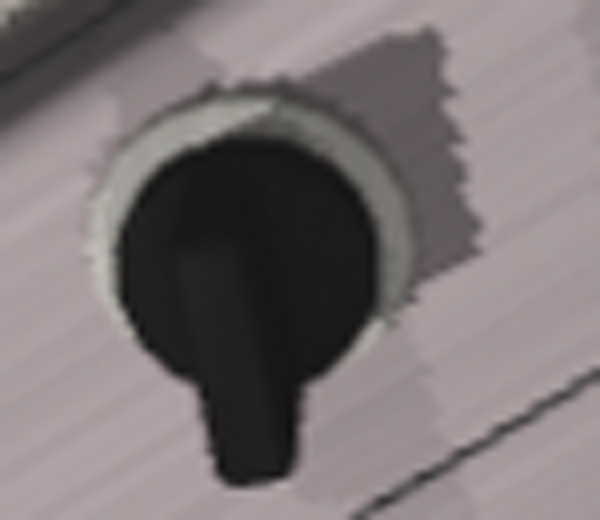

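View pics/w1b.png

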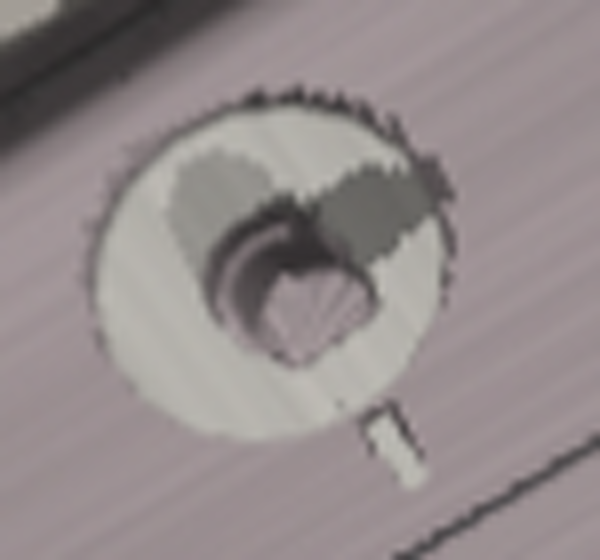

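Run:
```python
from h import *
m=np.load("w1.npy",allow_pickle=True).item()
A=lambda u,v:(225+(u+.5)/8-.5,240+(v+.5)/8-.5)
B=lambda u,v:(345+(u+.5)/8-.5,160+(v+.5)/8-.5)
def p(l,uv,z): X=atz("wrist",*uv,z,m);print(l,X.round(4));return X
t=p("tail",A(210,250),.104);n=p("nose",A(258,462),.104);d=n-t;print("bar yaw",np.arctan2(d[1],d[0]),np.linalg.norm(d),(t+n)/2)
p("disc",A(248,265),.075)
b=p("bezel",B(269,270),.067);r1=p("rib in",B(382,415),.067);r2=p("rib out",B(412,482),.067)
for r in(r1,r2):print(np.arctan2(*(r-b)[1::-1]),np.linalg.norm(r-b))
f1=p("flat a",B(300,365),.093);f2=p("flat b",B(376,300),.093);e=f2-f1;print("flat normal",np.arctan2(e[1],e[0])+np.pi/2, np.arctan2(e[1],e[0])-np.pi/2,np.linalg.norm(e))
l1=p("seam",(225+350/8,240+520/8),.065);l2=p("seam2",(225+599/8,240+370/8),.065);e=l1-l2;print("seam x-yaw",np.arctan2(e[1],e[0])+np.pi/2)
```

```text
tail [ 0.504  -0.2472  0.104 ]
nose [ 0.5356 -0.2588  0.104 ]
bar yaw -0.35273418617852603 0.03363964028360901 [ 0.51978505 -0.253001    0.104     ]
disc [ 0.5209 -0.2544  0.075 ]
bezel [ 0.5081 -0.0845  0.067 ]
rib in [ 0.5359 -0.0794  0.067 ]
rib out [ 0.5475 -0.0798  0.067 ]
0.18044748008705222 0.028299139613154674
0.11797380038684395 0.03970507132835823
flat a [ 0.5121 -0.0902  0.093 ]
flat b [ 0.509  -0.0777  0.093 ]
flat normal 3.3850113672952933 0.2434187137055004 0.012875577895145849
seam [ 0.5729 -0.2676  0.065 ]
seam2 [ 0.5689 -0.22    0.065 ]
seam x-yaw 0.08303002467157228
```

Run:
```python
from h import *
go([.5202,-.2548,.17],2.74)
T=lambda u,v:(295+u/5,120+v/5)
print(atz("top",*T(370,187),.089))
```

```text
t 2.45 tool shift mm [-99.3 -36.3  79.4] rpy [-3.1416e+00 -2.0000e-04  2.6219e+00] spin -0.118
[ 0.62964074 -0.15903203  0.089     ]
```

```bash
python3 -m creep '{"xyz":[[-33,-12,26],[-33,-12,27],[-33,-12,26],[0,0,0],[0,0,0]],"spin":[0,0,0,-0.12,0]}' 50 20
python3 - <<'E'
from h import *
go([.5202,-.2548,.17],2.74)
m=ctrl.camera_model("wrist");im=ctrl.camera("wrist");cv2.imwrite("pics/w2.png",im[:,:,::-1]);np.save("w2.npy",m,allow_pickle=True)
print(proj("wrist",[.5202,-.2548,.104],m))
crop(im,"pics/w2a.png",200,170,150,120,5)
E
```

```text
time_s: 3.08
ee_pos: [0.5198, -0.2545, 0.1701]
eef_rot: [3.142, -0.001, 2.741]
force: [-0.7, 0.2, 0.8]
grip_width: 0.0509
t 3.08 tool shift mm [-0.4 -0.1  0.1] rpy [ 3.1415e+00 -7.0000e-04  2.7409e+00] spin 0.001
[285.46736276 226.5231599 ]
```

View pics/w2a.png

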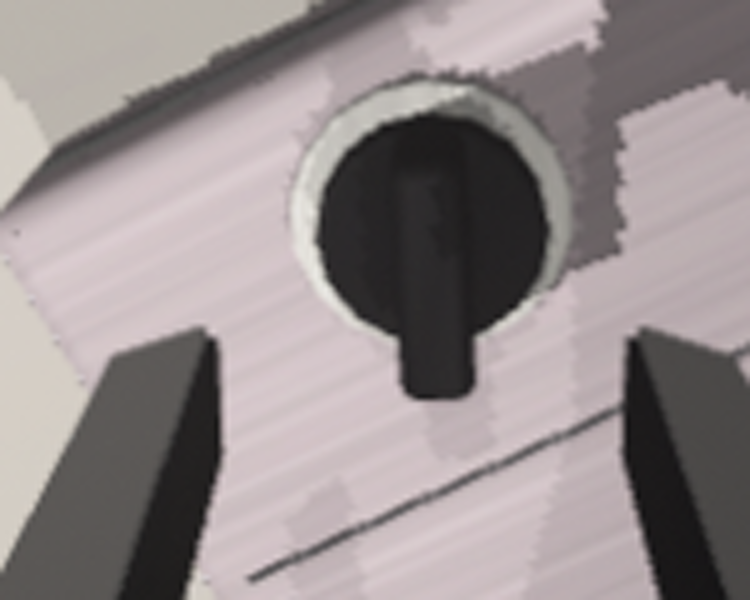

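```bash
python3 -m creep '{"xyz":[[0,0,25],[0,0,25],[0,0,19],[0,0,0]],"spin":[0,0,0,0]}'
python3 -m creep '{"xyz":[[0,0,0],[0,0,0],[0,0,0],[0,0,0],[0,0,0]],"spin":[0,0,0,0,0]}' 0 25
```

```text
time_s: 3.62
ee_pos: [0.5194, -0.2541, 0.101]
eef_rot: [3.141, -0.001, 2.738]
force: [1.6, 0.4, 0.4]
grip_width: 0.05
time_s: 4.25
ee_pos: [0.521, -0.2534, 0.1023]
eef_rot: [3.139, 0.002, 2.739]
force: [5.6, 9.8, 5.3]
grip_width: 0.0118
```

```bash
python3 -m creep '{"xyz":[[0,0.8,0],[0,0,0],[0,0,0],[0,0,0],[0,0,0]],"spin":[0,0.1,0.1,0.1,0.1]}'
python3 -m creep '{"xyz":[[0,0,0],[0,0,0],[0,0,0],[0,0,0],[0,0,0]],"spin":[0.1,0.1,0.1,0.1,0]}'
python3 - <<'E'
from h import *
print(ctrl.get_obs()['moment'],ctrl.get_obs()['tau'])
E
```

```text
time_s: 4.88
ee_pos: [0.5213, -0.253, 0.1023]
eef_rot: [3.139, 0.001, 2.336]
force: [6.8, 8.7, 5.3]
grip_width: 0.0118
time_s: 5.5
ee_pos: [0.5217, -0.2527, 0.1023]
eef_rot: [3.138, 0.0, 1.938]
force: [8.9, 9.2, 4.5]
grip_width: 0.012
[ 1.76853837 -1.68550908  0.0915196 ] [ -7.502473   -57.1140039  -28.24317455  -2.88858935   0.80737196
   0.99863335]
```

```bash
python3 -m creep '{"xyz":[[0,0,0],[0,0,0],[0,0,0],[0,0,0]],"spin":[0.1,0.1,0.05,0]}'
python3 - <<'E'
from h import *
print(ctrl.get_obs()['moment'])
E
python3 -m creep '{"xyz":[[0,0,0],[0,0,0],[0,0,0],[0,0,0]],"spin":[0.06,0.06,0,0]}'
python3 - <<'E'
from h import *
print(ctrl.get_obs()['moment'])
E
```

```text
time_s: 6.0
ee_pos: [0.5219, -0.2527, 0.1023]
eef_rot: [3.137, -0.0, 1.689]
force: [10.0, 9.3, 4.6]
grip_width: 0.0123
[ 1.75767388 -1.98030701  0.47000068]
time_s: 6.5
ee_pos: [0.5218, -0.2523, 0.1023]
eef_rot: [3.138, -0.002, 1.57]
force: [9.6, 12.3, 5.2]
grip_width: 0.0137
[ 2.3804261  -1.75687169  0.66232076]
```

```bash
python3 -m creep '{"xyz":[[0,0,0],[0,0,0],[0,0,0],[0,0,0],[0,0,0]],"spin":[0,0,0,0,0]}' 75
python3 -m creep '{"xyz":[[0,0,-20],[0,0,-30],[0,0,-30],[0,0,0]],"spin":[0,0,0,0]}'
python3 - <<'E'
from h import *
im=ctrl.camera("wrist")
cv2.imwrite("pics/w3.png",im[:,:,::-1])
go([.608,.256,.2],3.1416)
print(ctrl.get_obs()['qpos'])
E
```

```text
time_s: 7.12
ee_pos: [0.5202, -0.2539, 0.1014]
eef_rot: [-3.142, -0.0, 1.569]
force: [0.6, -1.1, -0.2]
grip_width: 0.0601
time_s: 7.62
ee_pos: [0.5209, -0.2543, 0.1834]
eef_rot: [3.138, 0.002, 1.569]
force: [0.7, -0.0, -0.4]
grip_width: 0.0749
t 7.67 tool shift mm [510.2  86.7 -18.5] rpy [3.1406e+00 6.0000e-04 1.5687e+00] spin -1.573
[-5.17370171e-01  4.02780292e-01  1.49163911e+00 -2.91529178e-05
  1.24599559e+00 -5.15287252e-01]
```

View pics/w3.png

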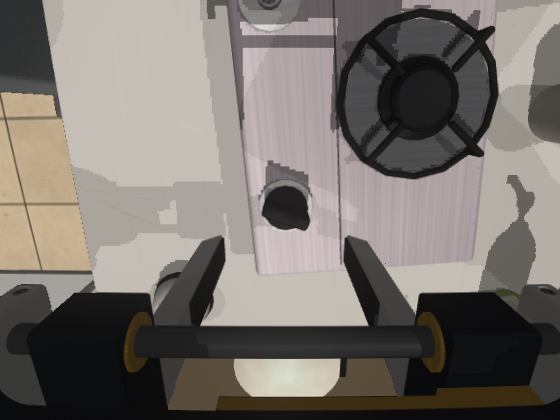

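```bash
python3 -m creep '{"xyz":[[46,-4,0],[47,-4,0],[46,-4,0],[0,0,0],[0,0,0]],"spin":[0,0,0,0,0]}' 94
python3 - <<'E'
from h import *
m=ctrl.camera_model("wrist");im=ctrl.camera("wrist");cv2.imwrite("pics/w4.png",im[:,:,::-1]);np.save("w4.npy",m,allow_pickle=True)
u=proj("wrist",[.5085,-.085,.08],m);print(u,tool()[0])
x,y=(u-30).astype(int);print(x,y);crop(im,"pics/w4a.png",x,y,60,60,10)
E
```

```text
time_s: 8.3
ee_pos: [0.5083, -0.1151, 0.1807]
eef_rot: [-3.141, -0.0, 1.569]
force: [-0.8, -0.5, 0.1]
grip_width: 0.0943
[285.96399195 176.26845746] [ 0.50832359 -0.11550674  0.18072953]
255 146
```

View pics/w4a.png

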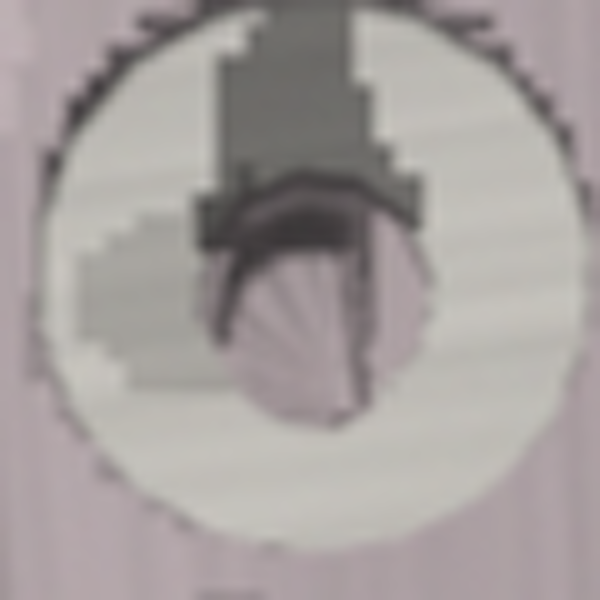

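Run:
```python
from h import *
crop("pics/w4.png","pics/w4b.png",275,140,70,60,10)
```

```text
(no output)
```

View pics/w4b.png

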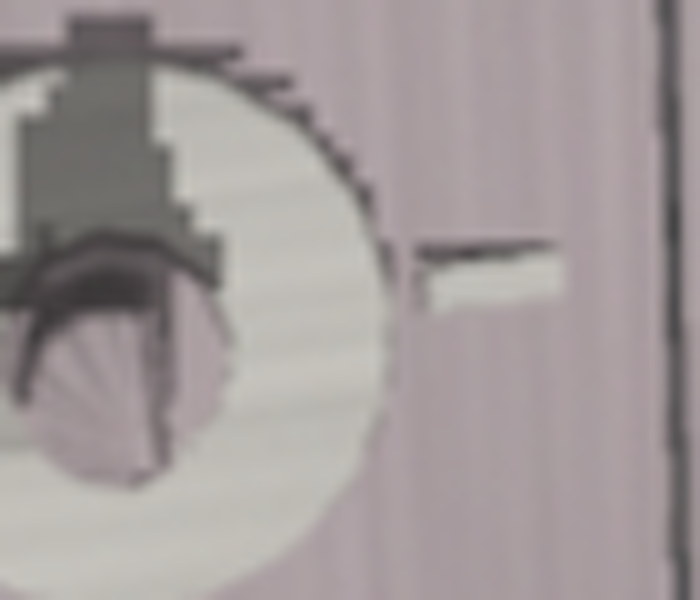

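Run:
```python
from h import *
m=np.load("w4.npy",allow_pickle=True).item()
C=lambda u,v:(275+(u+.5)/10-.5,140+(v+.5)/10-.5)
P=lambda u,v,z:atz("wrist",*C(u,v),z,m)
b=P(115,334,.067);print("bezel",b)
for uv in((430,287),(562,270)):
    r=P(*uv,.067);print(r,np.arctan2(*(r-b)[1::-1]),np.linalg.norm(r-b))
a=P(432,313,.066);c=P(562,295,.066);print("rib dir",np.arctan2(*(c-a)[1::-1]))
a=P(145,315,.093);c=P(162,465,.093);e=a-c;print("flat n",np.arctan2(e[1],e[0])-np.pi/2,np.linalg.norm(e))
print("tip",P(127,398,.093))
a=P(665,10,.065);c=P(680,590,.065);e=a-c;print("seam",np.arctan2(e[1],e[0])-np.pi/2)
go([.608,.256,.18],3.1416)
```

```text
bezel [ 0.50863613 -0.0845975   0.067     ]
[ 0.53644487 -0.08042587  0.067     ] 0.1489011537126087 0.028119889001372345
[ 0.54805112 -0.07891954  0.067     ] 0.1430714051836841 0.039821857543317914
rib dir 0.13897199797169843
flat n 0.11418548361656877 0.01238417280526006
tip [ 0.50947664 -0.08493911  0.093     ]
seam 0.0747436296547479
t 8.35 tool shift mm [371.8  98.7   0.7] rpy [-3.1406e+00 -2.0000e-04  1.5682e+00] spin -1.573
```

```bash
python3 -m creep '{"xyz":[[46,10,0],[46,10,0],[46,10,0],[46,10,0],[46,10,0]],"spin":[0,0,0,0,0]}'
python3 -m creep '{"xyz":[[47,10,0],[47,10,0],[47,10,0],[0,0,0],[0,0,0]],"spin":[0,0,0,-0.18,-0.18]}'
python3 -m creep '{"xyz":[[0,0,0],[0,0,0],[0,0,0],[0,0,0],[0,0,0]],"spin":[-0.18,-0.18,-0.18,-0.18,-0.18]}'
python3 -m creep '{"xyz":[[0,0,0],[0,0,0],[0,0,0],[0,0,0]],"spin":[-0.18,-0.13,0,0]}'
python3 - <<'E'
from h import *
m=ctrl.camera_model("wrist");im=ctrl.camera("wrist");cv2.imwrite("pics/w5.png",im[:,:,::-1]);np.save("w5.npy",m,allow_pickle=True)
u=proj("wrist",[.608,.256,.03],m);print(u,tool()[0])
x,y=(u-35).astype(int);print(x,y);crop(im,"pics/w5a.png",x,y,70,70,8)
E
```

```text
time_s: 8.98
ee_pos: [0.5595, 0.1154, 0.1809]
eef_rot: [-3.141, 0.0, 1.567]
force: [-0.0, 0.3, -0.5]
grip_width: 0.0941
time_s: 9.6
ee_pos: [0.5897, 0.2554, 0.1803]
eef_rot: [-3.14, 0.0, 1.934]
force: [-0.3, -0.5, 0.7]
grip_width: 0.0939
time_s: 10.22
ee_pos: [0.5899, 0.2548, 0.1807]
eef_rot: [-3.141, -0.001, 2.833]
force: [0.1, 0.1, 0.1]
grip_width: 0.0942
time_s: 10.72
ee_pos: [0.5895, 0.2554, 0.1811]
eef_rot: [-3.141, -0.0, 3.135]
force: [-0.2, -1.0, -0.2]
grip_width: 0.0938
[285.36860017 214.57685418] [0.58942159 0.25555628 0.1811795 ]
250 179
```

View pics/w5a.png

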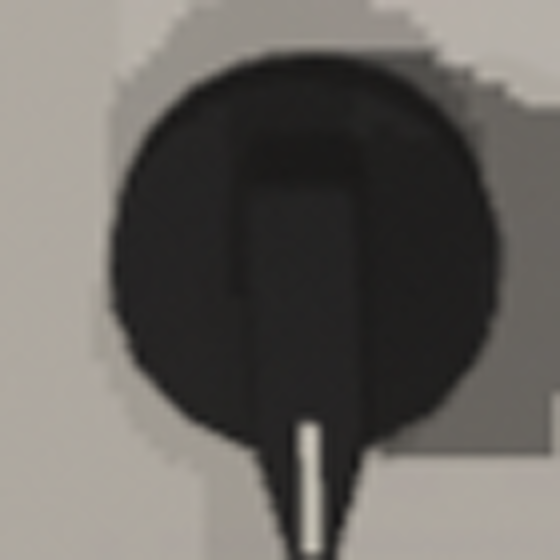

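View pics/w5.png

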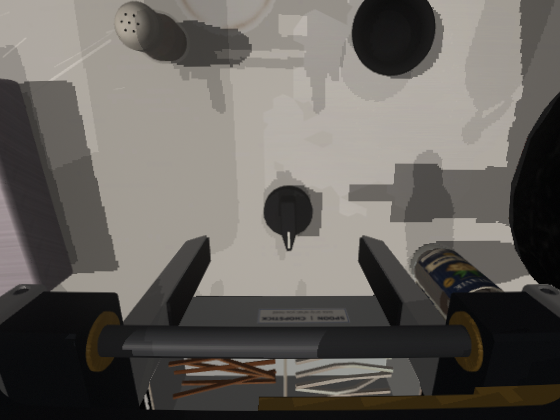

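Run:
```python
from h import *
m=np.load("w5.npy",allow_pickle=True).item()
C=lambda u,v:(250+(u+.5)/8-.5,179+(v+.5)/8-.5)
P=lambda u,v,z:atz("wrist",*C(u,v),z,m)
t=P(300,187,.042);s=P(309,425,.042);n=P(314,553,.042);print(t,s,n)
for a,b in((t,n),(t,s),(s,n)):
    d=b-a;print(np.arctan2(d[1],d[0]),np.linalg.norm(d))
d=(n-t)/np.linalg.norm(n-t);print("axis from tail",t+d*.018,"from nose",n-d*.034)
print("skirt",P(306,250,.018))
```

```text
[0.59079742 0.25772524 0.042     ] [0.62250649 0.25875687 0.042     ] [0.6403504  0.25935907 0.042     ]
0.03295942626650393 0.04957990539896726
0.03252281346241546 0.031725841772497675
0.0337352666277047 0.01785407202386493
axis from tail [0.60878765 0.25831841 0.042     ] from nose [0.60636887 0.25823865 0.042     ]
skirt [0.60654922 0.25871085 0.018     ]
```

Run:
```python
from h import *
go([.6078,.2575,.043],3.175)
```

```text
t 10.78 tool shift mm [-18.4   2.1 138.2] rpy [-3.1414e+00 -3.0000e-04  3.1358e+00] spin -0.039
```

```bash
python3 -m creep '{"xyz":[[-9,1,40],[-9,1,40],[0,0,30],[0,0,20],[0,0,0]],"spin":[-0.04,0,0,0,0]}' 60
python3 - <<'E'
from h import *
go([.6078,.2575,.043],3.175)
im=ctrl.camera("wrist");cv2.imwrite("pics/w6.png",im[:,:,::-1])
crop(im,"pics/w6a.png",180,180,210,170,3)
E
```

```text
time_s: 11.4
ee_pos: [0.6067, 0.2581, 0.0504]
eef_rot: [-3.141, -0.002, -3.105]
force: [-0.1, -1.1, 0.3]
grip_width: 0.0601
t 11.4 tool shift mm [-1.1 -0.6  7.4] rpy [-3.1410e+00 -1.9000e-03 -3.1051e+00] spin 0.003
```

View pics/w6a.png

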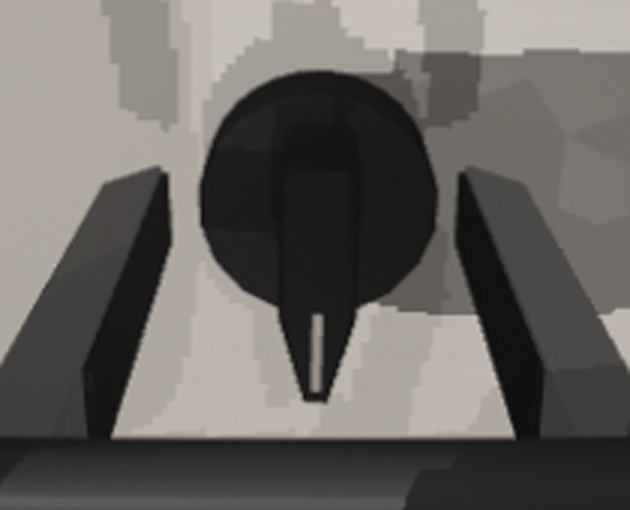

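```bash
python3 -m creep '{"xyz":[[-1,0,7],[0,0,0]],"spin":[0,0]}'
python3 -m creep '{"xyz":[[0,0,0],[0,0,0],[0,0,0],[0,0,0],[0,0,0]],"spin":[0,0,0,0,0]}' 0 40
python3 -m creep '{"xyz":[[0,0,-20],[0,0,-40],[0,0,-40],[0,0,0],[0,0,0]],"spin":[0,0,0,0,0]}'
python3 - <<'E'
from h import *
m=ctrl.camera_model("wrist");im=ctrl.camera("wrist");cv2.imwrite("pics/w7.png",im[:,:,::-1]);np.save("w7.npy",m,allow_pickle=True)
crop(im,"pics/w7a.png",180,180,210,170,3)
p,R,o=tool();print(p,o['eef_rot'],proj("wrist",p,m))
E
```

```text
time_s: 11.7
ee_pos: [0.6083, 0.2583, 0.0447]
eef_rot: [3.141, 0.0, -3.105]
force: [0.3, -0.4, 0.0]
grip_width: 0.0599
time_s: 12.32
ee_pos: [0.6082, 0.2584, 0.0445]
eef_rot: [3.142, 0.0, -3.104]
force: [-0.0, -0.7, 0.3]
grip_width: 0.0157
time_s: 12.95
ee_pos: [0.6079, 0.2582, 0.1444]
eef_rot: [-3.142, -0.0, -3.104]
force: [-0.7, -0.0, -0.9]
grip_width: 0.016
[0.60771915 0.25816933 0.14369257] [-3.14111792e+00 -1.37756090e-03 -3.10435986e+00] [285.13646082 266.63053597]
```

View pics/w7a.png

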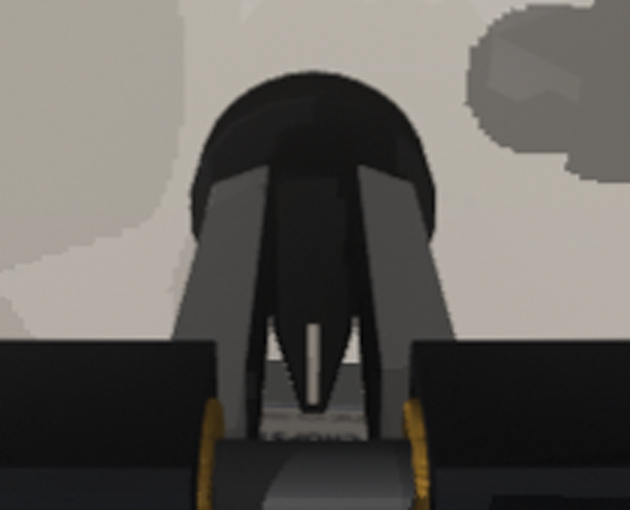

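Run:
```python
from h import *
m=np.load("w7.npy",allow_pickle=True).item()
p,R,o=tool()
C=lambda u,v:(180+(u+1)/3-.5,180+(v+1)/3-.5)
def P(l,u,v,z): X=atz("wrist",*C(u,v),p[2]+z,m);t=R.T@(X-p)*1000;print(l,t.round(1));return t
P("nose end",313,408,-.0025);P("line start",313,325,-.0025);P("tail",312,178,-.0025)
P("skirt L",192,200,-.0265);P("skirt R",434,200,-.0265);P("skirt back",313,72,-.032)
# same from pre-grasp w6?
```

```text
nose end [-34.6  -0.5   2.5]
line start [-15.4  -0.5   2.5]
tail [15.7 -0.7  2.5]
skirt L [  0.5 -26.7  26.5]
skirt R [ 0.5 25.6 26.5]
skirt back [27.7 -0.5 32. ]
```

Run:
```python
from h import *
go([.5083,-.0842,.165],3.2816)
```

```text
t 13.0 tool shift mm [ 112.1 -338.4  -21. ] rpy [-3.1411e+00 -1.4000e-03 -3.1044e+00] spin -0.103
```

```bash
python3 -m creep '{"xyz":[[14,-42,-21],[14,-42,0],[14,-42,0],[14,-42,0],[14,-42,0]],"spin":[0,0,0,0,0]}'
python3 -m creep '{"xyz":[[14,-42,0],[14,-42,0],[14,-43,0],[0,0,0],[0,0,0]],"spin":[0,0,0,-0.1,0]}'
python3 - <<'E'
from h import *
go([.5083,-.0842,.165],3.2816)
for n in("top","side","wrist"):
    m=ctrl.camera_model(n);im=ctrl.camera(n);cv2.imwrite(f"pics/{n}8.png",im[:,:,::-1]);np.save(f"{n}8.npy",m,allow_pickle=True)
print(proj("side",[.5088,-.0847,.1]))
u=proj("side",[.5088,-.0847,.1]);x,y=(u-[50,45]).astype(int);print(x,y)
crop("pics/side8.png","pics/s8.png",x,y,100,90,7)
E
```

```text
time_s: 13.62
ee_pos: [0.545, 0.0446, 0.1645]
eef_rot: [-3.142, -0.002, -3.104]
force: [0.8, 0.0, -0.8]
grip_width: 0.0153
time_s: 14.25
ee_pos: [0.5083, -0.0828, 0.1647]
eef_rot: [3.141, -0.001, -3.006]
force: [0.2, -0.9, -0.3]
grip_width: 0.0155
t 14.25 tool shift mm [ 0.2 -1.4 -0.3] rpy [ 3.1410e+00 -1.5000e-03 -3.0056e+00] spin -0.004
[303.52355953 247.47928461]
253 202
```

View pics/s8.png

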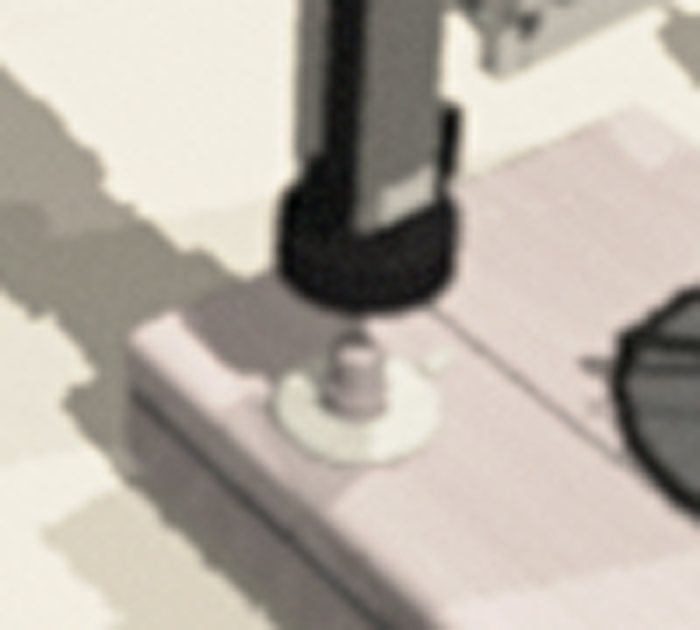

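View pics/wrist8.png

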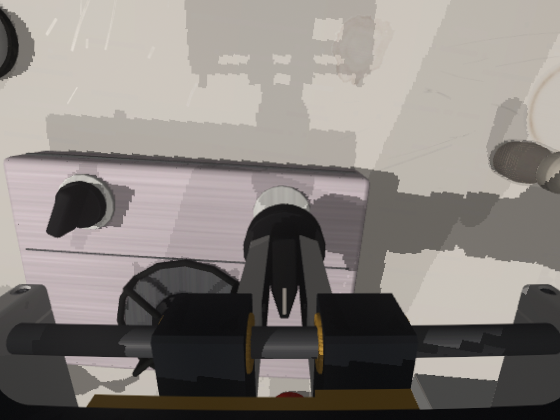

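Run:
```python
from h import *
p,R,o=tool()
ax=p+R@np.array([-.0005,-.0005,0]);print("pred axis",ax,p)
f=lambda X:(proj("side",X)-[253,202])*7+3
print("skirt mid pred",f([ax[0],ax[1],p[2]-.0345]),"meas ~368")
print("bezel pred",f([.5088,-.0847,.067]),"meas 356.5,408");print("tip",f([.5088,-.0847,.093]))
# lateral sensitivity: along camera right (.849,-.528)
print(f([ax[0]+.00085,ax[1]-.00053,p[2]-.0345]))
# skirt bottom rim bottom-most px
th=np.linspace(0,6.28,100)
for l,c,z,r in(("skirt bottom",ax,p[2]-.0445,.027),("skirt top",ax,p[2]-.0265,.027),("bezel",[.5088,-.0847],.067,.025)):
    q=np.array([f([c[0]+r*np.cos(a),c[1]+r*np.sin(a),z]) for a in th]);print(l,q.min(0),q.max(0))
```

```text
pred axis [ 0.50924285 -0.08257499  0.16501389] [ 0.50867968 -0.08214739  0.16501445]
skirt mid pred [358.30386415 234.01480351] meas ~368
bezel pred [351.95947593 407.32125667] meas 356.5,408
tip [355.6494466  339.91074765]
[361.7917984  234.05715815]
skirt bottom [263.45689606 205.64205161] [450.36854146 320.6228516 ]
skirt top [264.97977833 156.42161077] [454.23450865 270.09945732]
bezel [268.41567373 353.67844106] [435.65048545 463.63351606]
```

Run:
```python
from h import *
im=cv2.imread("pics/side8.png",0)
for r in range(226,248):
    print(r,im[r,288:324])
crop("pics/side8.png","pics/s8b.png",285,220,40,52,14)
```

```text
226 [236 238 236 237 240 241 223 156  77  28  14  18  25  22  17  38  80 106
 107 107 108 109 108 113 131 159 150  91  40  78 153 203 218 218 215 203]
227 [236 238 238 239 240 236 196 121  54  20  13  17  19  17  16  43  82 105
 107 108 109 112 125 143 164 180 158  94  68 119 174 199 198 204 210 210]
228 [236 238 237 239 236 198 131  65  31  17  15  15  18  22  17  39  80 106
 109 120 134 145 161 179 187 188 156  88  89 147 187 200 205 207 210 209]
229 [236 237 237 236 214 136  60  25  18  20  20  20  16  18  21  41  80 105
 112 139 168 182 186 190 192 188 152  80  80 144 194 210 207 208 208 209]
230 [234 233 230 226 181  93  24   6  21  17  14  15  15  18  19  39  78 106
 118 147 178 192 191 189 182 165 132  70  51 107 169 206 212 208 208 207]
231 [228 227 230 214 156  68  10   7  14  14  15  21  14  20  21  50  89 110
 125 150 179 187 183 167 142 106  70  40  30  70 142 193 212 209 211 211]
232 [226 226 228 208 144  58  12  16  19  16  17  21  17  16  24  55  96 117
 126 154 173 165 142 107  75  48  30  30  25  51 121 181 211 213 214 216]
233 [227 228 228 201 127  44  10  15  24  1
[... 1521 characters left out ...]
27  25  25  30  25  30
  27  33  29  27  27  32  21  22  32  65 122 179 212 214 216 215 213 215]
244 [124 122 126 127 128 127 113  88  59  37  26  22  22  21  24  25  27  27
  26  28  25  25  23  22  29  37  70 121 178 212 218 215 212 215 213 213]
245 [124 124 124 127 127 127 127 118 103  82  59  44  32  29  25  23  21  27
  26  28  30  33  41  54  72  92 116 166 209 219 216 215 214 212 212 213]
246 [124 125 124 125 125 128 128 128 125 118 102  86  76  63  52  42  46  59
  65  70  78  85 102 129 151 162 164 169 197 210 215 217 213 215 212 213]
247 [126 124 123 124 125 127 126 128 129 129 127 124 118 104  92  85  92 120
 147 150 152 158 173 195 208 212 199 181 176 186 205 216 216 215 215 213]
```

View pics/s8b.png

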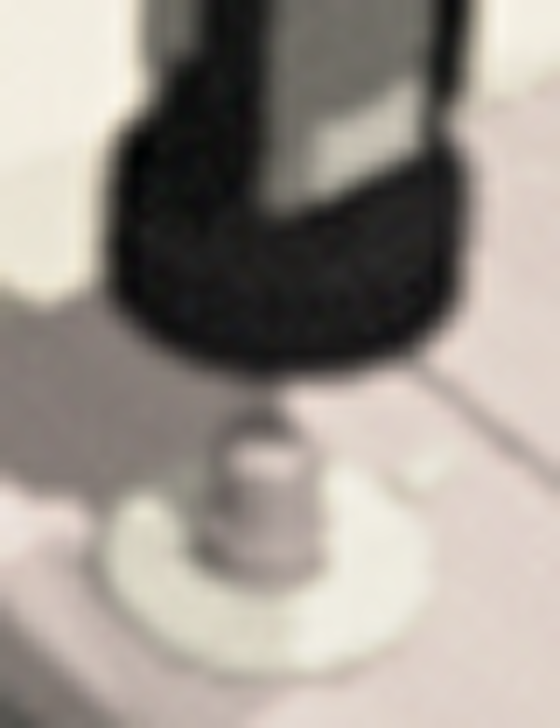

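Run:
```python
from h import *
crop("pics/wrist8.png","pics/w8b.png",235,175,100,80,8)
```

```text
(no output)
```

View pics/w8b.png

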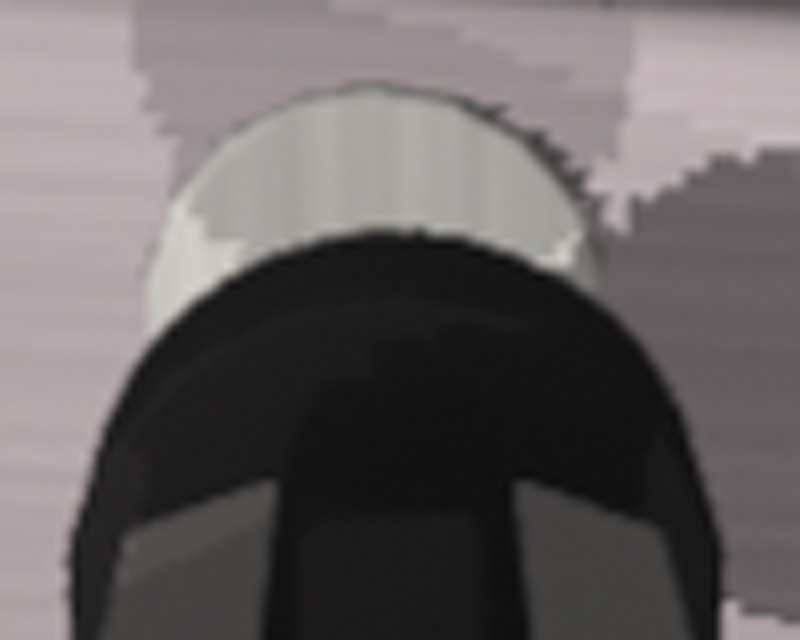

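Run:
```python
from h import *
from scipy.optimize import least_squares
m=np.load("wrist8.npy",allow_pickle=True).item()
C=lambda u,v:(235+(u+.5)/8-.5,175+(v+.5)/8-.5)
p,R,o=tool();print(p)
B=[(147,300),(165,235),(235,140),(300,102),(370,88),(440,95),(520,135),(575,200)]
for z in(.066,.067,.068):
    Q=np.array([atz("wrist",*C(*b),z,m) for b in B])
    r=least_squares(lambda s:np.hypot(Q[:,0]-s[0],Q[:,1]-s[1])-.025,[.509,-.085]);print("bezel",z,r.x,np.abs(r.fun).max())
S=[(70,560),(720,560),(400,233),(200,300),(560,275),(110,420),(690,430)]
S=np.array([C(*s) for s in S])
th=np.linspace(0,2*np.pi,180)
def fun(s,h=.0445):
    pts=[]
    for z in(p[2]-h,p[2]-h+.018):
        for a in th: pts.append(proj("wrist",np.array([s[0]+.027*np.cos(a),s[1]+.027*np.sin(a),z]),m))
    hull=cv2.convexHull(np.array(pts,np.float32))
    return [cv2.pointPolygonTest(hull,tuple(map(float,q)),True) for q in S]
for h in(.0445,.043):
    r=least_squares(fun,p[:2],args=(h,),diff_step=1e-3);print("knob",h,r.x,np.round(r.fun,2), "in tool",(R.T@np.r_[r.x-p[:2],0]*1000).round(2))
```

```text
[ 0.50867968 -0.08214739  0.16501445]
bezel 0.066 [ 0.5092895  -0.08446348] 0.00031964040815534236
bezel 0.067 [ 0.50907733 -0.08445474] 0.0003807961331686073
bezel 0.068 [ 0.50886521 -0.08444597] 0.0004413834938175529
knob 0.0445 [ 0.51104891 -0.08234342] [ 0.36  0.82 -0.08  0.03 -0.24  0.18 -0.19] in tool [-2.32 -0.52 -0.  ]
knob 0.043 [ 0.51070363 -0.08239397] [ 0.6   1.06 -0.2  -0.   -0.31  0.31 -0.04] in tool [-1.97 -0.52 -0.  ]
```

```bash
python3 -m creep '{"xyz":[[2.6,-1.9,10],[0,0,10],[0,0,0],[0,0,0]],"spin":[0,0,0,0]}'
python3 - <<'E'
from h import *
for n in("side","wrist"):
    m=ctrl.camera_model(n);im=ctrl.camera(n);cv2.imwrite(f"pics/{n}9.png",im[:,:,::-1]);np.save(f"{n}9.npy",m,allow_pickle=True)
crop("pics/side9.png","pics/s9.png",285,215,40,52,14)
crop("pics/wrist9.png","pics/w9b.png",235,175,100,80,8)
E
```

```text
time_s: 14.9
ee_pos: [0.5065, -0.0848, 0.1455]
eef_rot: [3.142, -0.0, -3.004]
force: [-0.8, 0.7, -0.6]
grip_width: 0.0159
```

View pics/s9.png

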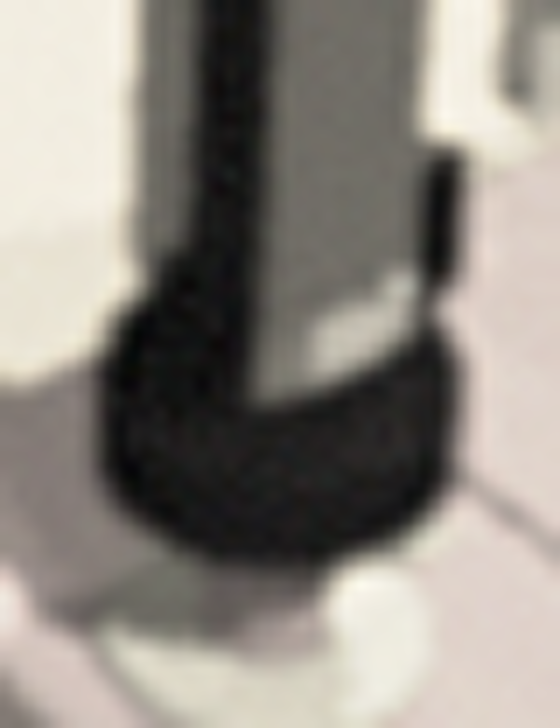

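View pics/w9b.png

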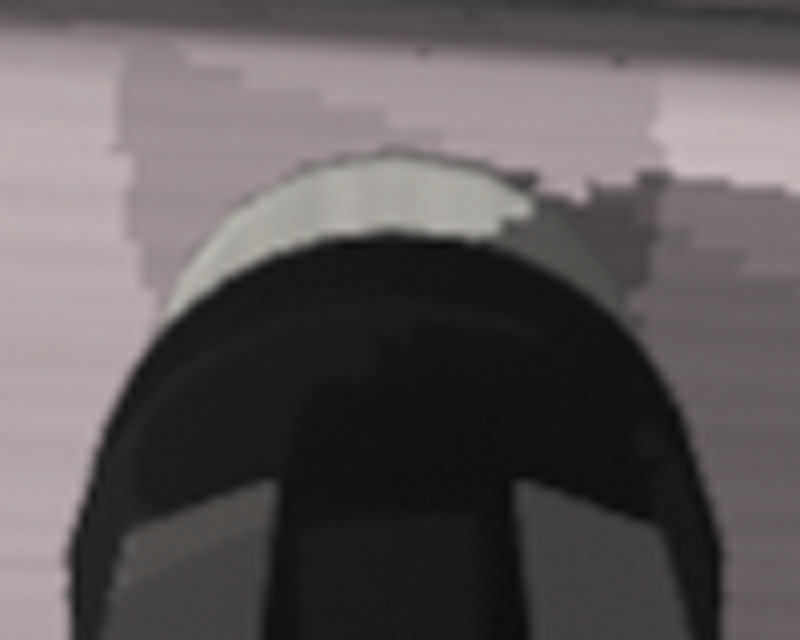

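Run:
```python
from h import *
from scipy.optimize import least_squares
m=np.load("wrist9.npy",allow_pickle=True).item()
C=lambda u,v:(235+(u+.5)/8-.5,175+(v+.5)/8-.5)
p,R,o=tool();print(p)
B=[(168,300),(195,255),(250,198),(315,165),(390,153),(460,160),(520,188)]
for z in(.067,):
    Q=np.array([atz("wrist",*C(*b),z,m) for b in B])
    r=least_squares(lambda s:np.hypot(Q[:,0]-s[0],Q[:,1]-s[1])-.025,[.509,-.085]);print("bezel",z,r.x,np.abs(r.fun).max())
S=[(70,560),(720,560),(400,233),(200,295),(560,275),(110,420),(690,430)]
S=np.array([C(*s) for s in S])
th=np.linspace(0,2*np.pi,180)
def fun(s,h=.0445):
    pts=[proj("wrist",np.array([s[0]+.027*np.cos(a),s[1]+.027*np.sin(a),z]),m) for z in(p[2]-h,p[2]-h+.018) for a in th]
    hull=cv2.convexHull(np.array(pts,np.float32))
    return [cv2.pointPolygonTest(hull,tuple(map(float,q)),True) for q in S]
r=least_squares(fun,p[:2],diff_step=1e-3);print("knob",r.x,np.round(r.fun,2))
im=cv2.imread("pics/side9.png",0).astype(float)
def edges(row,lo,hi,lev):
    l=im[row,lo:hi];b=l<lev;i=np.argmax(b);j=len(b)-1-np.argmax(b[::-1])
    return lo+i-1+(l[i-1]-lev)/(l[i-1]-l[i]), lo+j+(lev-l[j])/(l[j+1]-l[j])
for row in range(240,252):
    print(row,im[row,288:296].astype(int),im[row,313:322].astype(int))
mm=ctrl.camera_model("side")
for nm,c,z in(("knob fit",r.x,p[2]-.0355),("bezel",[.5090,-.0846],.067),("shaft",[.509,-.0846],.087)): print(nm,proj("side",np.array([*c,z]),mm))
im8=cv2.imread("pics/side8.png",0).astype(int)
for row in range(252,264): print(row,im8[row,290:320])
```

```text
[ 0.50662209 -0.08483282  0.14571273]
bezel 0.067 [ 0.50889638 -0.084931  ] 0.0003050532618767629
knob [ 0.50897556 -0.08499932] [ 0.46  0.77  0.06 -0.31 -0.14  0.29 -0.19]
240 [225 215 193 146  81  29   9  23] [ 56  36  26  47 108 177 214 215 213]
241 [192 162 140 101  45  18  11  18] [ 33  29  31  35  87 162 212 217 213]
242 [142 131 121  98  45  14   9  23] [ 39  37  34  37  86 163 212 216 216]
243 [122 126 125  99  47  26  18  23] [ 38  35  33  36  86 166 210 215 213]
244 [126 126 126 100  44  20  20  19] [ 39  33  32  37  90 168 212 216 213]
245 [126 126 123  99  45  15  26  27] [ 41  35  32  43 104 173 214 218 211]
246 [123 127 125  97  48  16  28  26] [ 43  39  31  49 114 180 215 216 213]
247 [125 127 122  98  46  14  19  19] [ 40  37  26  51 122 186 213 217 216]
248 [126 125 123 100  49  18   6  22] [ 29  30  21  48 111 172 207 214 215]
249 [125 126 124 109  71  31  12  16] [ 27  24  24  61 119 160 184 204 213]
250 [123 127 126 118  90  50  22  19] [ 25  17  43 103 164 187 178 181 195]
251 [124 125 126 126 112  80  48  28] [ 24  38  89 152 203 214 199 174 167]
knob fit [303.8
[... 913 characters left out ...]
167 172 172 183
 216 234 235 234 234 232 231 224 214 212 213 213]
259 [175 154 174 204 211 210 205 191 152 111 110 133 154 162 172 176 173 176
 208 233 235 232 233 234 233 226 214 212 212 213]
260 [164 143 166 204 213 211 211 208 184 145 123 127 139 149 157 164 165 171
 207 232 234 234 234 235 233 224 213 212 214 212]
261 [176 152 156 197 211 215 213 216 207 190 170 156 153 154 162 167 178 201
 224 233 235 234 236 235 234 227 216 214 212 212]
262 [184 163 153 177 205 215 216 213 216 211 209 196 186 181 183 196 215 229
 234 236 234 234 235 235 232 224 215 216 216 212]
263 [186 179 163 163 184 204 212 213 213 215 214 211 206 205 207 218 228 236
 236 236 234 235 234 233 225 215 214 214 214 214]
```

```bash
python3 -m creep '{"xyz":[[0,0,4],[0,0,3],[0,0,2],[0,0,0]],"spin":[0,0,0,0]}'
python3 -m creep '{"xyz":[[0,0,1.5],[0,0,1.5],[0,0,0]],"spin":[0,0,0]}'
python3 -m creep '{"xyz":[[0,0,1],[0,0,1],[0,0,0]],"spin":[0,0,0]}'
```

```text
time_s: 15.5
ee_pos: [0.5064, -0.0848, 0.1363]
eef_rot: [3.141, -0.0, -3.004]
force: [0.1, -0.1, -0.5]
grip_width: 0.0155
time_s: 15.88
ee_pos: [0.5064, -0.0848, 0.1334]
eef_rot: [3.142, -0.0, -3.004]
force: [0.8, 0.4, -0.8]
grip_width: 0.0157
time_s: 16.25
ee_pos: [0.5064, -0.0848, 0.1314]
eef_rot: [3.142, -0.0, -3.004]
force: [0.8, -0.2, -0.4]
grip_width: 0.0159
```

```bash
python3 -m creep '{"xyz":[[0,0,1.5],[0,0,1.5],[0,0,0]],"spin":[0,0,0]}'
python3 -m creep '{"xyz":[[0,0,1.5],[0,0,1.5],[0,0,0]],"spin":[0,0,0]}'
python3 -m creep '{"xyz":[[0,0,1.5],[0,0,1.5],[0,0,0]],"spin":[0,0,0]}'
```

```text
time_s: 16.62
ee_pos: [0.5064, -0.0848, 0.1283]
eef_rot: [3.141, -0.0, -3.004]
force: [0.9, -0.4, -1.1]
grip_width: 0.0157
time_s: 17.0
ee_pos: [0.5064, -0.0848, 0.1253]
eef_rot: [3.141, -0.0, -3.004]
force: [-0.5, 1.1, -1.3]
grip_width: 0.0161
time_s: 17.38
ee_pos: [0.5065, -0.0849, 0.1225]
eef_rot: [-3.142, 0.0, -3.004]
force: [-1.2, -0.7, 0.0]
grip_width: 0.0157
```

```bash
python3 -m creep '{"xyz":[[0,0,1],[0,0,1],[0,0,0]],"spin":[0,0,0]}' - 50
python3 -m creep '{"xyz":[[0,0,1],[0,0,1],[0,0,0]],"spin":[0,0,0]}'
python3 -m creep '{"xyz":[[0,0,1],[0,0,1],[0,0,0]],"spin":[0,0,0]}'
```

```text
time_s: 17.75
ee_pos: [0.5065, -0.0848, 0.1206]
eef_rot: [-3.141, 0.0, -3.004]
force: [-1.4, 0.5, 4.4]
grip_width: 0.0158
time_s: 18.12
ee_pos: [0.5065, -0.0849, 0.1185]
eef_rot: [-3.141, 0.0, -3.004]
force: [-0.7, 0.5, 5.7]
grip_width: 0.0151
time_s: 18.5
ee_pos: [0.5066, -0.0849, 0.1173]
eef_rot: [-3.141, 0.001, -3.004]
force: [-5.4, 0.8, 13.6]
grip_width: 0.0153
```

```bash
python3 -m creep '{"xyz":[[0,0,0.7],[0,0,0.7],[0,0,0]],"spin":[0,0,0]}' - 60
python3 - <<'E'
from h import *
o=ctrl.get_obs();print(o['force'],o['moment'],o['ee_pos'])
cv2.imwrite("pics/side10.png",ctrl.camera("side")[:,:,::-1]);crop("pics/side10.png","pics/s10.png",285,215,40,52,14)
im=ctrl.camera("wrist");cv2.imwrite("pics/w10.png",im[:,:,::-1]);crop(im,"pics/w10a.png",235,175,100,80,8)
E
```

```text
time_s: 18.88
ee_pos: [0.5069, -0.0849, 0.1171]
eef_rot: [-3.141, 0.002, -3.004]
force: [-10.6, 2.2, 28.5]
grip_width: 0.0156
[-10.61777623   2.24151876  28.52908741] [ 0.53741895  2.07198506 -0.00371679] [ 0.50685455 -0.08490945  0.11705547]
```

View pics/s10.png

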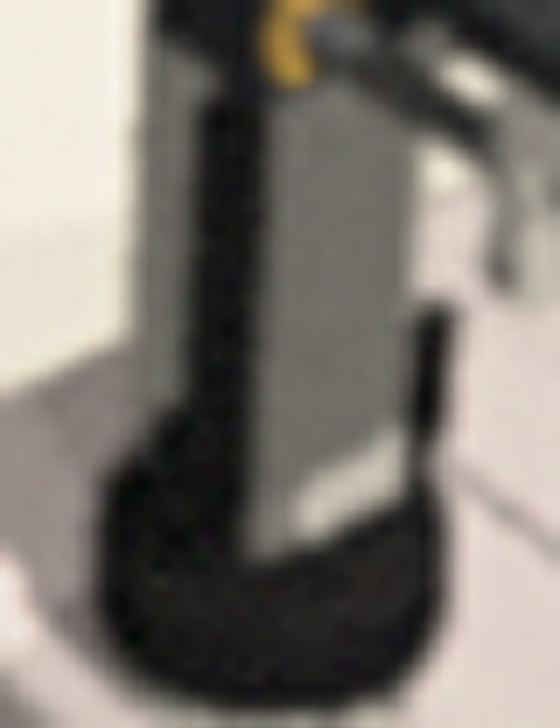

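View pics/w10a.png

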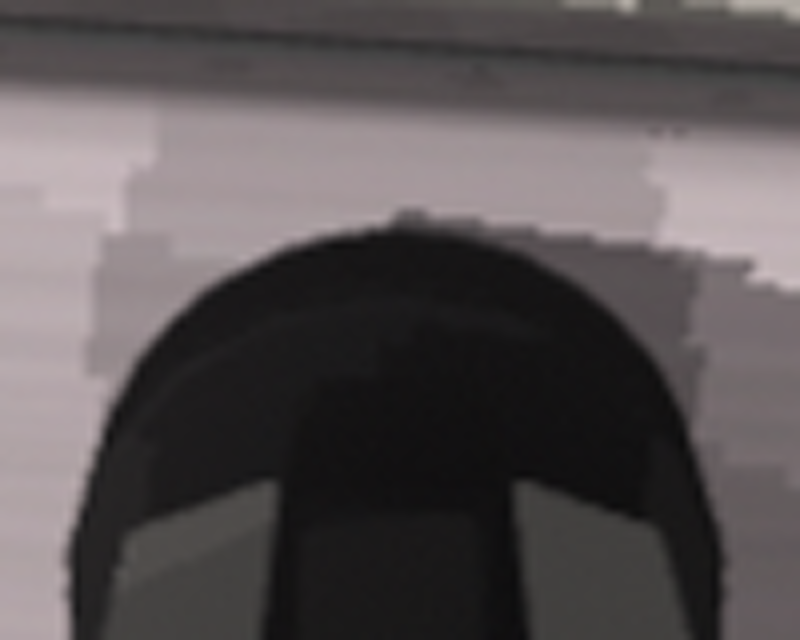

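```bash
python3 -m creep '{"xyz":[[0.4,0,-0.3],[0,0,0],[0,0,0]],"spin":[0,0,0]}'
python3 - <<'E'
from h import *
for n in("side","top"):
    im=ctrl.camera(n);cv2.imwrite(f"pics/{n}11.png",im[:,:,::-1])
o=ctrl.get_obs();print(o['force'],o['ee_pos'],o['grip_width'],o['time_s'])
E
```

```text
time_s: 19.35
ee_pos: [0.5067, -0.0849, 0.1171]
eef_rot: [-3.141, 0.002, -3.004]
force: [-6.1, 3.0, 22.8]
grip_width: 0.0153
[-6.82256268  2.64775301 23.31835894] [ 0.50667058 -0.08489765  0.11711591] 0.015465506710664784 19.45
```

View pics/side11.png

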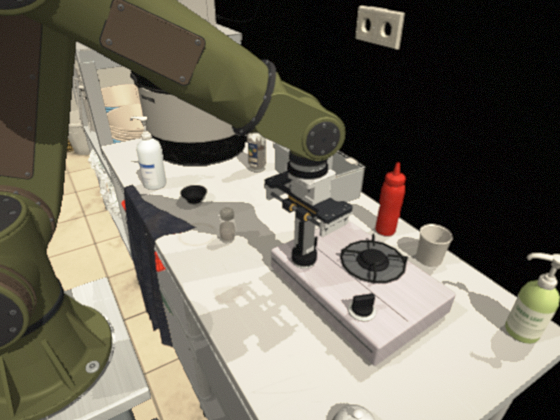

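View pics/top11.png

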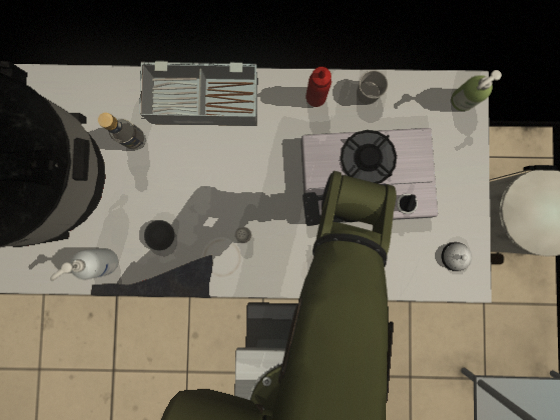

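```bash
python3 -c "
from station import ctrl
print(ctrl.hand_in());o=ctrl.get_obs();print(o['time_s'],o['force'],o['ee_pos'])"
```

```text
the job is handed in; nothing more can be done
None
the job is handed in; nothing more can be done
```

I finished the job and handed it in at about 19.5 s of the 62 s allowed. The fingers are still gripping the pointer knob and holding the valve pressed down.

- **Reset knob:** I gripped its bar and turned it clockwise by 1.17 rad. The turning moment rose from 0.09 to 0.66 N m, against a spring of only 0.13 N m at the stop, so it reached the stop. After I let go, the pictures showed it back at its rest angle.
- **Pointer knob:** I gripped it across the bar, set its nose to the shaft's flat (about 0.14 rad) and lowered it over the shaft with almost no force. Spring force began after about 15 mm of engagement. After about 4–5 mm more it met a hard stop, with the knob's underside at about 72.6 mm, where I had expected 73 mm.
- **Final state:** The arm was pushing down with about 23 N, with about 7 N of leftover sideways force, and the grip was set to 60 N.
- **Bystanders:** The bowl and salt shaker are at the same pixels in the top picture as at the start.

**Where checks disagreed:** before I lowered the knob, the side camera put its axis 0.5–1.5 mm away from where the wrist camera did. I went by the wrist camera, and the knob went on freely. The valve position itself can't be read, so "fully down" rests on the height and force readings. The force readings are only good to about 1 N.

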